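Hang a spacer in the cell holder that is open wide enough and hold the tile flush on it

ROBOT

A 6-joint arm with a two-finger parallel gripper is mounted at the origin on the work surface. World frame = base frame: x ahead of the robot, y to its left, z up, the work surface at z = 0. Lengths are in m, angles in rad, forces in N, time in s.
With the tool pointing down it reaches from about 0.35 to 0.975 m from the base axis. Payload 4.9 kg.
Tool frame: the origin (TCP) lies at the very end of the fingers, on their centre line; the grasp point (between the pads) lies 19 mm behind it; y points along the fingers, z is the direction in which the jaws open and shut, and the axes are right-handed (so a half turn about y gives the same grasp; the last joint's range is limited). The gripper opens to 85 mm and grips with 20 to 120 N. Pads are 22 mm wide; open, the fingers measure 114 mm over their backs; the gripper's body (76 mm by 85 mm) begins 54 mm behind the grasp point. The pads swing forward as they close: fully open they stand 13 mm farther back than shut.
Start: joints at [1.183, 0.053, 1.613, -0, 1.476, -0.119], TCP at [0.166, 0.603, 0.231] pointing down, gripper open.
Joint ranges: [-3.01, 3.01], [-1.01, 2.22], [0.06, 2.58], [-1.02, 4.17], [0.09, 2.62], [-3.14, 3.14]. Speed limits (rad/s): [2.57, 2.57, 3.14, 3.14, 3.14, 3.14].

INTERFACE

Orientations are given as a rotation vector (axis times angle).
In Python, from station import ctrl gives the robot as it stands.
- The arm moves only by the tool arm_command, never from a script. Its argument "steps" is a list of rows, each a list of 3 entries, a list of its own where there are three numbers: the shift along the tool's x, y, z in m, then the turn, a rotation vector about the tool's x, y, z in degrees, then the opening, from 0 (shut) to 1 (fully open). In form: [[[dx, dy, dz], [ax, ay, az], gripper], ...]. A call has 1 to 5 rows; each row is the pose to reach, as a shift and turn from the pose measured when the call began, along the tool's axes at that moment; what a row does not reach only later rows make up. A row lasts 1/10 s, in which the tool goes at most 50 mm and 8.59 degrees, less where a joint would pass 70% of its speed; a pose out of reach is approached as far as the arm can. A call with a gripper value outside its range is refused whole. The fingers move at their own pace and stop on an object; "force" is the grip in N (left out, the last holds). Time passes only in rows, so rows that repeat a pose let the fingers close. It gives the time, the measured TCP pose, the force and the opening at its end, in the units of the state.
- ctrl.get_obs(): the state, without advancing time (a new reading comes with each control period).
- ctrl.get_image(name): name is "side" or "top"; returns a dict with "img" (480x640x3 uint8, red, green, blue), "camera_matrix" (3x3 intrinsics, pixels), "k1" (the pictures are not rectified: a ray, as slopes to the right and down, at radius r is drawn at 1 + k1 r^2 times it, then the intrinsics apply), "world_from_camera" (4x4, takes a point from camera to world coordinates). Camera axes: x right, y up, looking along -z (the intrinsics and any distortion apply to the point x, -y, -z); pixel columns grow to the right and rows downward; lengths in m; the calibration is good to about 2 mm. A picture is of the moment at which its call begins. There is no depth.
- ctrl.finish_job(): hands the job in, once; it reports no verdict.
Trained networks look in a picture, given as the dict that the camera call returned (one of the last four; its "shot" number tells which), for a name from the list of things; names that differ only in an ending like _2 or _b are one class to them, and where a whole thing is asked for, a point or a joint stands for the part that bears it (a point fixed in the world has none). Each returns a list of dicts, best first, with "confidence" (0 to 1); they miss things now and then, are a little off and sometimes report something else, mostly with a low value. They report only what shows in the picture. A call takes as long as a camera call.
- ctrl.boxes_of(picture, name): "position" ([row, column] in pixels, amid what is visible of it).
The state is a dict: "t": time; "q": joint angles; "dq": joint speeds; "effort": joint torques, N m; "tool_pos": TCP position; "tool_rot": TCP orientation; "contact_force": force on the tool from outside, world axes, zero at the start; "wrist_torque": the same for the moment, N m; "opening": finger opening in m.
Only numpy, scipy, OpenCV 4.12 (cv2) and the standard library are available. Lean on these libraries where they do the work, as an engineer would, in place of code of your own. Each camera call takes 0.05 s, during which the arm holds its last target.

TASK

Of the three cell holders on the bench only one has a gap between its tile and its bar that is wide enough for a leg of the U-shaped spacer: hang the spacer over that holder's bar, square to it and about midway along, one leg down in the gap, and let go of it. Then push that holder's round push pad in against its spring until the tile is pressed firmly and flush against the spacer leg and the leg against the bar, and finish while still holding the tile pressed, without touching the spacer. Leave the other things on the bench where they are.

Things in the scene. Friction and masses are not known exactly. Their poses are not given: they have to be found in the camera images.
- holder_a: Cell holder fixed to the bench, gap between tile and bar 22 mm: wide enough. Base 150 x 90 x 12 mm. Origin: centre of its underside. From -x to +x, roughly away from the robot (yaw up to 0.2 rad): push pad (68 mm to -x of origin), guide block (36 mm wide, 78 mm high, 12 to 30 mm to -x), white tile (64 mm wide, 35 to 85 mm above bench, +x face at +20 mm), bar.
- holder_b: Cell holder like holder_a, origin and axes alike, but its gap is only 6 mm: too narrow. Pad face 52 mm to -x of the origin.
- holder_c: Cell holder like holder_a, origin and axes alike, but its gap is only 4 mm: too narrow. Pad face 50 mm to -x of the origin.
- holder_a_bar (a point): Middle of the top face of holder_a's level steel bar, 90 mm above the bench, 50 mm to +x of the holder's origin. Bar 16 mm square, 90 mm long along the holder's y, on two posts as thick as the bar or less under its ends (inner faces 33 mm either side of the middle). Axes as the holder's.
- holder_a_pad (a point): Centre of the front (-x) face of holder_a's push pad: an aluminium disc 32 mm across, 8 mm thick, centre 60 mm above the bench. Pushing it along the holder's +x moves the tile towards the bar, against a spring: 3 N at first, 6 N after 12 mm, then solid when the leg is clamped.
- holder_a_plunger (a joint): Travel of holder_a's tile towards the bar, m: 0 = sprung back (gap 22 mm), 0.012 = flush on a 10 mm spacer leg that lies against the bar, 0.021 = end of travel.
- spacer_center (a point): Centre, half-way up, of the loose spacer: an upside-down U, 87 mm tall, 34 mm wide (y), 0.1 to 0.2 kg, standing on its legs. Legs 10 mm thick (x), 45 mm long, 22 mm apart (clear, along x), both alike: either may go in the gap. Bridge 42 mm (x), 8 mm thick, its underside 1.5 mm above this point. Hung on the bar, this point is 88.5 mm above the bench.
- spacer_grip (a point): Centre of the black grip block on top of the spacer's bridge: 20 (x) x 34 (y) x 34 (z) mm; 70 mm above the spacer's feet, its top 17 mm above this point. Axes as the spacer's.
- jar_center (a point): Bystander: lidded jar, 52 mm across, 85 mm tall; this is its centre.
- beaker_center (a point): Bystander: open beaker, 68 mm across, 90 mm tall; its centre.
- dish_center (a point): Bystander: flat dish, 86 mm across, 14 mm tall; its centre.
- wrench_grip (a point): Bystander: small wrench 140 mm long lying on the bench; a point on its handle.
- weight_center (a point): Bystander: brass weight, 34 mm across, 50 mm tall; its centre.
- glasses_center (a point): Bystander: safety glasses, about 140 x 140 mm and 45 mm tall; near their centre.

How it is judged:
By the outcome, as a careful person would: the job done as asked, in the order asked, and still so for the second after the job is handed in, while the arm keeps its last pose, push and grip.
It also fails if it takes over 58 s, if anything falls off the work surface, if the arm or the gripper's body presses on something with over 40 N, if the wrist force passes 120 N, or if a joint passes its speed limit or range.

## Working session

There is one attempt and no reset: what is moved stays moved. The work goes in short steps, Python scripts to look and compute and a tool call to move; the robot and the scene stay as the last step left them, time stands still between calls to the robot, and variables do not carry over. Pictures are saved under pics/ and viewed, and the job is handed in when it is done.

Besides the shell and the picture viewer there is one more tool, called after "Call:" by a JSON object that holds its "method" and its "body", one argument or row to a line. arm_command: Moves the arm, as the interface text tells. Its arguments: {"type":"object","properties":{"steps":{"type":"array"},"force":{"type":"number"}},"required":["steps"]}

```bash
ls; mkdir -p pics
python3 - <<'E'
from station import ctrl
import cv2,pickle
o=ctrl.get_obs();print({k:o[k] for k in('t','tool_pos','tool_rot','opening')})
for n in('side','top'):
    p=ctrl.get_image(n);cv2.imwrite(f'pics/{n}0.png',p['img'][:,:,::-1]);pickle.dump(p,open(f'{n}0.pkl','wb'))
    print(n,p['camera_matrix'],p['k1'],p['world_from_camera'])
    for m in('holder_a','holder_a_bar','holder_a_pad','spacer_center','spacer_grip','jar_center','beaker_center','dish_center','wrench_grip','weight_center','glasses_center'):
        print(m,[(d['position'],round(d['confidence'],2)) for d in ctrl.boxes_of(p,m)][:5])
E
```

```text
pics
{'t': 0.0, 'tool_pos': array([0.16575166, 0.6019728 , 0.23006353]), 'tool_rot': array([-1.56246789,  0.21146488, -0.2106802 ]), 'opening': 0.08554705954411887}
side [[485.86441369   0.         311.25516927]
 [  0.         485.86441369 241.64068774]
 [  0.           0.           1.        ]] -0.1250339149129109 [[ 0.71472738  0.41651899 -0.56185115 -0.03485055]
 [-0.69936583  0.4339214  -0.56797856 -0.51194789]
 [ 0.00722538  0.79888932  0.60143465  0.6770278 ]
 [ 0.          0.          0.          1.        ]]
holder_a [([237.7, 317.4], 0.98), ([213.6, 264.9], 0.91), ([282.6, 350.7], 0.62)]
holder_a_bar [([282.8, 349.9], 0.96), ([237.0, 318.7], 0.68)]
holder_a_pad [([268.1, 348.0], 0.66), ([213.6, 264.0], 0.66)]
spacer_center [([361.6, 394.8], 0.7)]
spacer_grip [([270.6, 350.8], 0.25)]
jar_center [([287.0, 451.0], 0.68)]
beaker_center [([315.1, 510.7], 0.64)]
dish_center [([288.4, 221.0], 0.62)]
wrench_grip [([332.6, 277.3], 0.88)]
weight_center [([440.9, 424.8], 0.71), ([286.4, 350.6], 0.46), ([237.6, 318.8], 0.45)]
glasses_center [([202.9, 192.2], 0.62)]
top [[551.40717766   
[... 215 characters left out ...]
977  0.04429705]
 [ 0.0129199   0.17450563  0.98457141  1.30567947]
 [ 0.          0.          0.          1.        ]]
holder_a [([239.0, 353.9], 0.95), ([224.8, 219.5], 0.68), ([214.7, 284.0], 0.57)]
holder_a_bar [([240.4, 349.9], 0.68)]
holder_a_pad [([235.5, 355.2], 0.64)]
spacer_center [([283.0, 438.8], 0.93), ([315.5, 347.1], 0.26)]
spacer_grip [([280.7, 438.8], 0.65)]
jar_center [([182.4, 421.6], 0.69)]
beaker_center [([186.3, 477.8], 0.71)]
dish_center [([317.5, 273.5], 0.59), ([184.5, 479.7], 0.16)]
wrench_grip [([316.9, 348.8], 0.94), ([240.7, 353.4], 0.15)]
weight_center [([315.0, 483.9], 0.7), ([280.4, 438.7], 0.39)]
glasses_center [([263.3, 135.3], 0.64), ([234.5, 355.3], 0.35)]
```

Run:
```python
import cv2
i=cv2.imread('pics/top0.png');cv2.imwrite('pics/top0c.png',cv2.resize(i[150:350,190:510],(800,500),interpolation=cv2.INTER_CUBIC))
i=cv2.imread('pics/side0.png');cv2.imwrite('pics/side0c.png',cv2.resize(i[150:450,170:540],(740,600),interpolation=cv2.INTER_CUBIC))
```

```text
(no output)
```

View pics/top0.png

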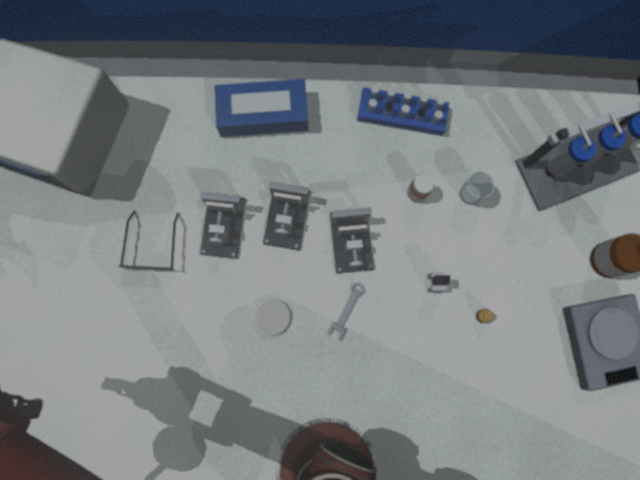

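View pics/top0c.png

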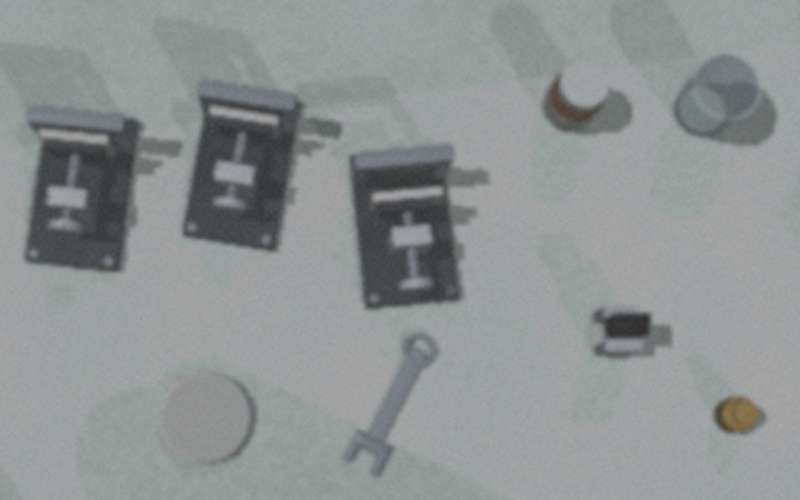

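View pics/side0c.png

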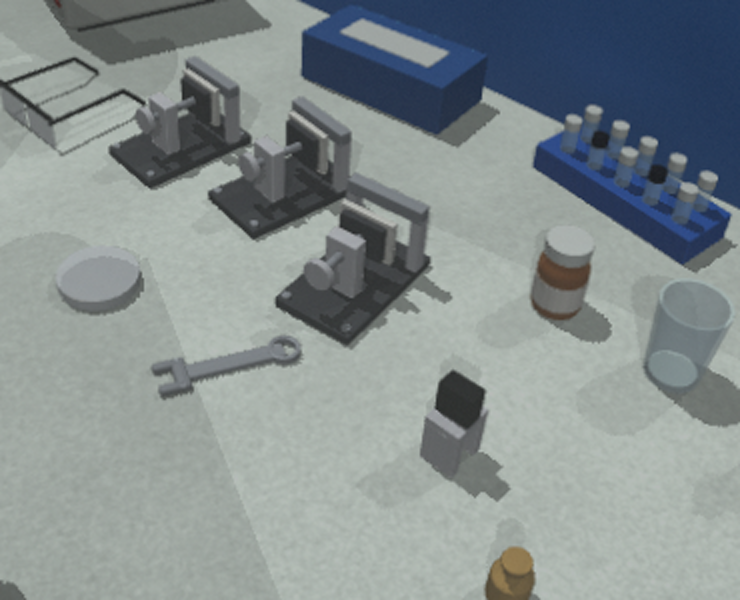

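The rightmost holder (top ~(353,240), side ~(350,283)) shows the wide gap, so it is holder_a. The spacer is at top (439,282), side (395,362). I'll zoom in to get precise points.

```bash
cat > h.py <<'E'
import numpy as np, cv2, pickle
def proj(p,P):
    P=np.atleast_2d(P).astype(float);W=p['world_from_camera'];c=(P-W[:3,3])@W[:3,:3]
    s=np.c_[c[:,0]/-c[:,2],-c[:,1]/-c[:,2]];s=s*(1+p['k1']*(s**2).sum(1))[:,None]
    K=p['camera_matrix'];return np.c_[K[0,0]*s[:,0]+K[0,2],K[1,1]*s[:,1]+K[1,2]]
def ray(p,uv,z):
    K=p['camera_matrix'];s=np.array([(uv[0]-K[0,2])/K[0,0],(uv[1]-K[1,2])/K[1,1]]);t=s.copy()
    for _ in range(20): t=s/(1+p['k1']*(t@t))
    W=p['world_from_camera'];d=W[:3,:3]@np.array([t[0],-t[1],-1]);return W[:3,3]+d*(z-W[2,3])/d[2]
def crop(p,name,c,half=(40,30),k=10,draw=None):
    u,v=int(c[0]),int(c[1]);x0,y0=u-half[0],v-half[1]
    i=p['img'][y0:v+half[1],x0:u+half[0],::-1];i=cv2.resize(i,None,fx=k,fy=k,interpolation=cv2.INTER_CUBIC)
    i=cv2.convertScaleAbs(i,alpha=1.4)
    for g in range(-(-x0//10)*10,u+half[0],10): cv2.putText(i,str(g),(int((g-x0+.5)*k),10),0,.35,(0,255,255));cv2.line(i,(int((g-x0+.5)*k),12),(int((g-x0+.5)*k),20),(0,255,255))
    for g in range(-(-y0//10)*10,v+half[1],10): cv2.putText(i,str(g),(0,int((g-y0+.5)*k)),0,.35,(0,255,255));cv2.line(i,(22,int((g-y0+.5)*k)),(30,int((g-y0+.5)*k)),(0,255,255))
    for L in (draw or []):
        q=((proj(p,L)-[x0,y0]+.5)*k).astype(int);cv2.polylines(i,[q.reshape(-1,1,2)],False,(0,0,255),1)
    cv2.imwrite(name,i)
def load(n): return pickle.load(open(n+'.pkl','rb'))
def place(x,y,yaw,P):
    P=np.array(P,float);c,s=np.cos(yaw),np.sin(yaw);R=np.array([[c,-s,0],[s,c,0],[0,0,1]]);return P@R.T+[x,y,0]
E
python3 - <<'E'
from h import *
t=load('top0');s=load('side0')
crop(t,'pics/a1.png',(352,240));crop(s,'pics/a2.png',(350,278),(50,37),8);crop(t,'pics/s1.png',(440,283),(24,18),16);crop(s,'pics/s2.png',(397,360),(40,30),10)
E
```

```text
(no output)
```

View pics/a1.png

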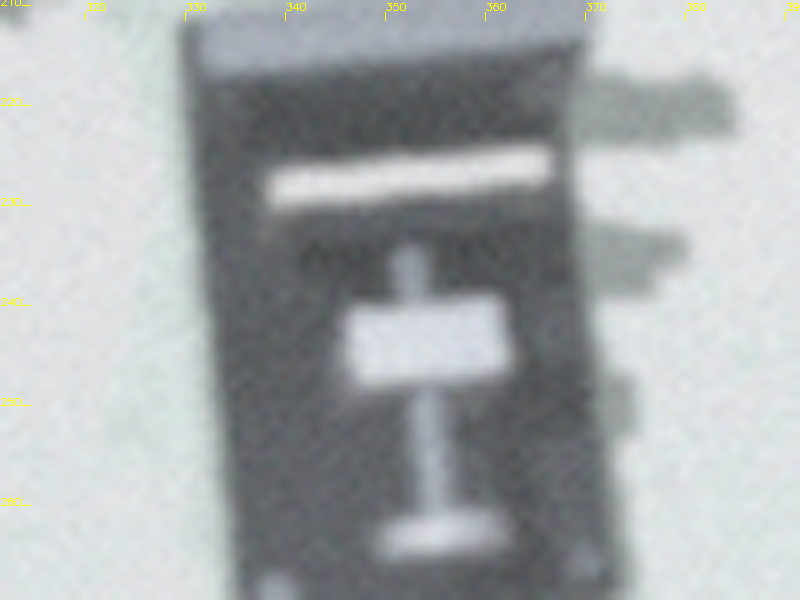

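View pics/a2.png

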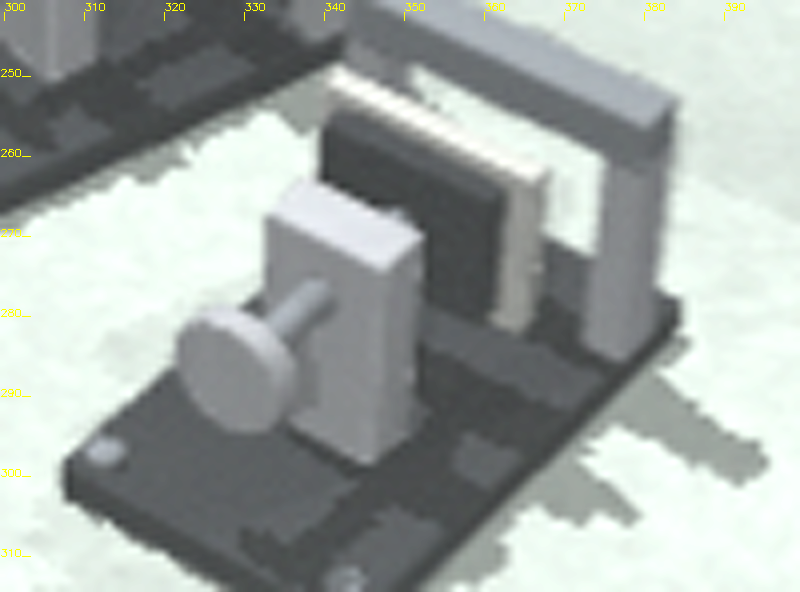

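View pics/s1.png

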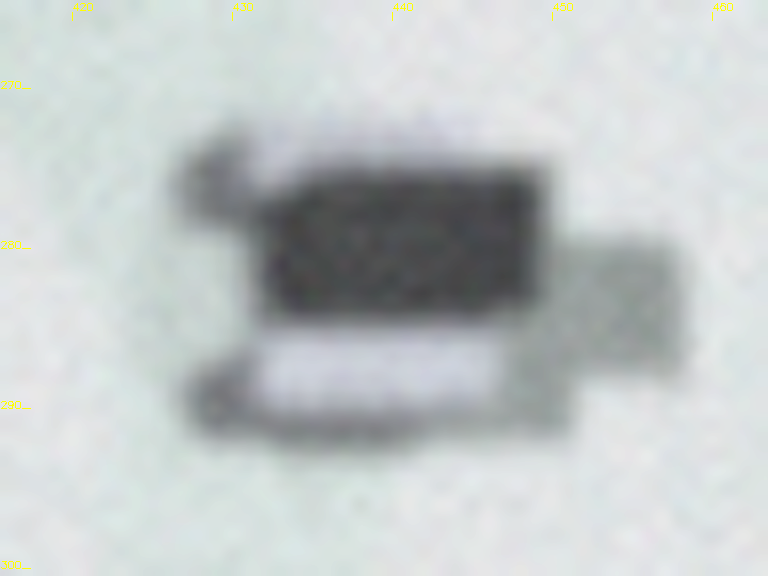

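View pics/s2.png

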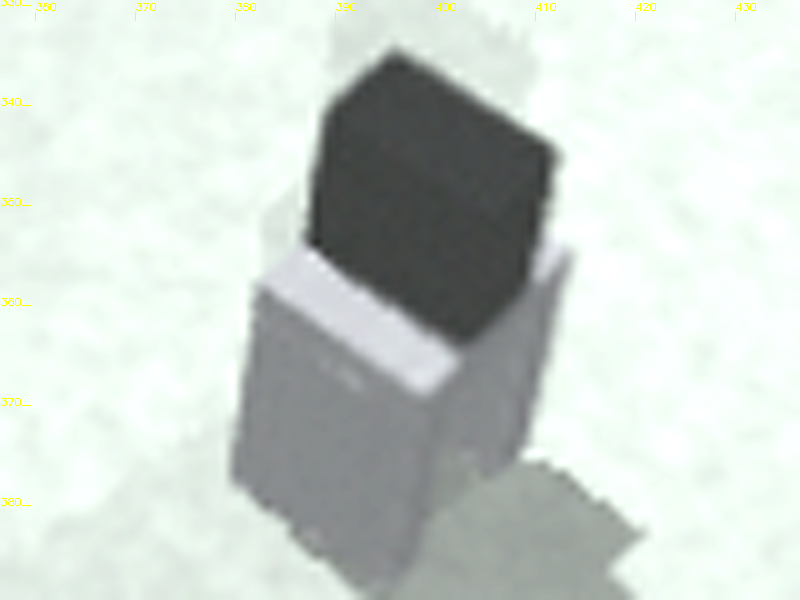

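```bash
cat > fit.py <<'E'
from h import *
from scipy.optimize import least_squares
from scipy.spatial.transform import Rotation as Ro
t=load('top0');s=load('side0')
HS=[(-30,18,78,333,267.1),(-30,-18,78,347.6,274.25),(-12,-18,78,352.25,270),(-12,18,78,337.9,263),(42,-45,90,380.1,256.75),(58,-45,90,384.25,253),(42,-45,74,379.5,261.5),(20,-32,85,367.9,262),(-75,45,12,308.25,298),(75,-45,12,384.5,278.6)]
HT=[(-12,18,78,346.2,240.2),(-12,-18,78,361.8,239),(-30,-18,78,362.8,246.3),(-30,18,78,346.7,248),(20,32,85,338.3,226.7),(20,-32,85,366.7,224.2),(42,45,74,332,217.3),(42,-45,74,370.5,213.7)]
SS=[(-10,17,87,389.8,340.3),(10,17,87,396,334.5),(10,-17,87,412.3,344.7),(-10,17,53,387.3,353.5),(-10,-17,53,402.8,364.5),(10,-17,53,409.3,358.5),(-21,17,53,382.7,358.3),(-21,-17,53,399,368.8),(21,-17,53,413.7,354.3),(-21,17,0,380,377.5)]
ST=[(10,-17,87,449.6,274.8),(-10,-17,87,448.9,283.9),(-21,17,53,431.4,290.1),(-21,-17,53,446.6,289.8)]
def fit(x0,A,B):
    def f(v):
        r=[]
        for p,D in((s,A),(t,B)):
            if D: D=np.array(D); r.append((proj(p,place(*v,D[:,:3]/1e3))-D[:,3:]).ravel())
        return np.concatenate(r)
    o=least_squares(f,x0,loss='soft_l1');return o.x,np.abs(f(o.x)).round(1)
if __name__=='__main__':
    print(t['world_from_camera'][:3,3])
    for nm,A,B,x0 in(('H',HS,HT,(.55,0,0)),('S',SS,ST,(.4,-.2,0))):
        for a,b in((A,B),(A,[]),([],B)):
            v,r=fit(x0,a,b);print(nm,v.round(4),r.max(),r.mean())
        v,r=fit(x0,A,B);print(r)
    from station import ctrl
    print(Ro.from_rotvec(ctrl.get_obs()['tool_rot']).as_matrix().round(3))
E
python3 fit.py
```

```text
[0.29044038 0.04429705 1.30567947]
H [ 0.5305 -0.0452  0.1258] 1.8 0.5527777777777778
H [ 0.5289 -0.0457  0.135 ] 1.8 0.5349999999999999
H [ 0.5319 -0.0453  0.1197] 1.1 0.33125000000000004
[0.6 0.6 0.1 0.1 0.9 0.6 0.  1.1 0.6 0.5 0.8 0.7 0.5 1.1 0.8 0.8 1.5 0.
 1.1 0.8 0.2 0.5 0.  0.2 0.1 0.6 0.2 0.5 0.2 0.2 0.2 0.  0.4 1.8 0.  1.6]
S [ 0.4327 -0.2451  0.0238] 1.1 0.43928571428571433
S [ 0.4327 -0.2452  0.0254] 1.1 0.515
S [ 0.4327 -0.2448  0.0219] 0.7 0.25
[1.1 0.2 0.1 1.1 0.9 0.3 0.9 0.4 0.3 0.7 1.  0.3 0.4 0.7 0.  0.3 0.4 0.1
 0.9 0.2 0.1 0.  0.9 0.2 0.3 0.  0.3 0.2]
[[ 0.964  0.     0.266]
 [-0.266  0.     0.964]
 [-0.    -1.     0.   ]]
```

```bash
cat > mod.py <<'E'
import numpy as np
def box(x0,x1,y0,y1,z0,z1):
    b=[(x0,y0,z0),(x1,y0,z0),(x1,y1,z0),(x0,y1,z0),(x0,y0,z0)];c=[(a,d,z1) for a,d,_ in b]
    return [np.array(b)/1e3,np.array(c)/1e3]
H=box(-75,75,-45,45,0,12)+box(-30,-12,-18,18,12,78)+box(42,58,-45,45,74,90)+[np.array([(20,-32,35),(20,32,35),(20,32,85),(20,-32,85),(20,-32,35)])/1e3]
S=box(-21,21,-17,17,0,53)+box(-10,10,-17,17,53,87)
E
python3 - <<'E'
from h import *;import mod
t=load('top0');s=load('side0')
d=[place(.5305,-.0452,.1258,L) for L in mod.H]
crop(t,'pics/a3.png',(352,240),(40,37),8,d);crop(s,'pics/a4.png',(350,278),(50,45),8,d)
E
```

```text
(no output)
```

View pics/a3.png

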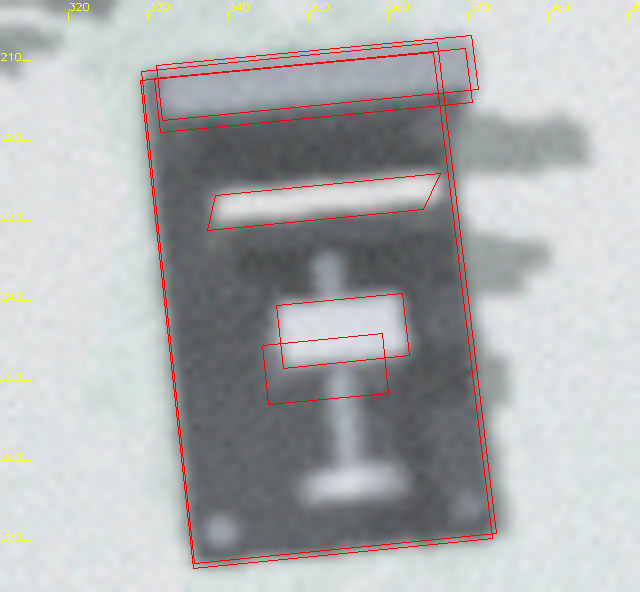

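View pics/a4.png

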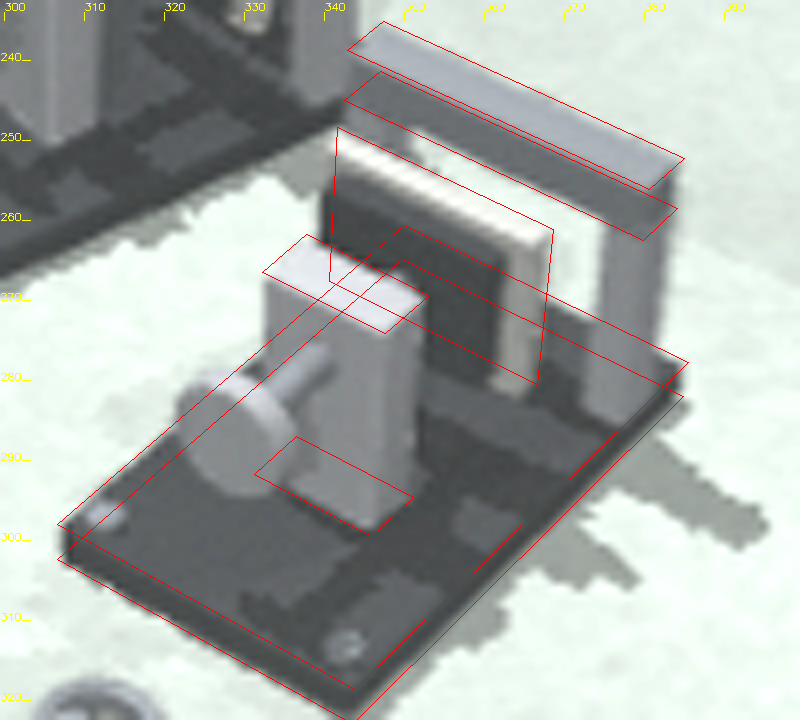

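```bash
cat > plan.py <<'E'
# plan.py x y z zaz_deg [step_mm step_deg]: shift/turn from here, in tool axes
import sys;import numpy as np
from station import ctrl
from scipy.spatial.transform import Rotation as Ro
g=np.array([float(a) for a in sys.argv[1:4]]);az=np.radians(float(sys.argv[4]))
st=float(sys.argv[5]) if len(sys.argv)>5 else 48; sd=float(sys.argv[6]) if len(sys.argv)>6 else 8.2
o=ctrl.get_obs();R=Ro.from_rotvec(o['tool_rot']).as_matrix()
z=np.array([np.cos(az),np.sin(az),0]);y=np.array([0,0,-1.]);G=np.c_[np.cross(y,z),y,z]
d=R.T@(g-o['tool_pos']);w=np.degrees(Ro.from_matrix(R.T@G).as_rotvec())
n=max(1,int(np.ceil(max(np.linalg.norm(d)*1e3/st,np.linalg.norm(w)/sd))))
print('t',round(o['t'],2),'pos',o['tool_pos'].round(4),'q',o['q'].round(2),'F',o['contact_force'].round(1),'open',round(o['opening'],4))
print('total',d.round(4),w.round(2),'n',n)
for k in range(1,min(n,5)+1): print([(d*k/n).round(3).tolist(),(w*k/n).round(1).tolist()])
E
python3 plan.py 0.38 0.25 0.23 30
```

```text
t 1.2 pos [0.166  0.6026 0.2313] q [ 1.18  0.05  1.61  0.    1.48 -0.12] F [-0.3  0.   0.6] open 0.085
total [ 0.3     0.0013 -0.2831] [-0.  44.6 -0. ] n 9
[[0.033, 0.0, -0.031], [-0.0, 5.0, -0.0]]
[[0.067, 0.0, -0.063], [-0.0, 9.9, -0.0]]
[[0.1, 0.0, -0.094], [-0.0, 14.9, -0.0]]
[[0.133, 0.001, -0.126], [-0.0, 19.8, -0.0]]
[[0.167, 0.001, -0.157], [-0.0, 24.8, -0.0]]
```

Call:
{"method": "arm_command", "body": {
  "steps": [
    [[0.033, 0, -0.031], [0, 5, 0], 1],
    [[0.067, 0, -0.063], [0, 10, 0], 1],
    [[0.1, 0, -0.094], [0, 15, 0], 1],
    [[0.133, 0, -0.126], [0, 20, 0], 1],
    [[0.167, 0, -0.157], [0, 25, 0], 1]
  ]
}}

```text
t: 1.7
tool_pos: [0.2858, 0.4053, 0.2314]
tool_rot: [-1.498, 0.554, -0.554]
contact_force: [0.6, -0.6, 0.4]
opening: 0.0854
```

```bash
python3 plan.py 0.4327 -0.2451 0.2 1.4
```

```text
t 1.7 pos [0.2858 0.4053 0.2314] q [ 0.81 -0.26  1.91 -0.    1.5  -0.06] F [ 0.6 -0.6  0.4] open 0.0854
total [ 0.5346  0.0313 -0.3985] [-3.000e-02  4.803e+01 -0.000e+00] n 14
[[0.038, 0.002, -0.028], [-0.0, 3.4, -0.0]]
[[0.076, 0.004, -0.057], [-0.0, 6.9, -0.0]]
[[0.115, 0.007, -0.085], [-0.0, 10.3, -0.0]]
[[0.153, 0.009, -0.114], [-0.0, 13.7, -0.0]]
[[0.191, 0.011, -0.142], [-0.0, 17.2, -0.0]]
```

Call:
{"method": "arm_command", "body": {
  "steps": [
    [[0.038, 0, -0.028], [0, 3.4, 0], 1],
    [[0.076, 0, -0.057], [0, 7, 0], 1],
    [[0.115, 0, -0.085], [0, 10.5, 0], 1],
    [[0.153, 0, -0.114], [0, 14, 0], 1],
    [[0.191, 0, -0.142], [0, 17.5, 0], 1]
  ]
}}

```text
t: 2.2
tool_pos: [0.3385, 0.1715, 0.2316]
tool_rot: [-1.421, 0.79, -0.792]
contact_force: [0.8, -0.7, 0.4]
opening: 0.0855
```

```bash
python3 plan.py 0.4327 -0.2451 0.2 1.4
```

```text
t 2.2 pos [0.3385 0.1715 0.2316] q [ 0.27 -0.6   2.14  0.    1.6  -0.28] F [ 0.8 -0.7  0.4] open 0.0855
total [ 0.4037  0.0315 -0.1398] [-0.11 30.43 -0.  ] n 9
[[0.045, 0.004, -0.016], [-0.0, 3.4, -0.0]]
[[0.09, 0.007, -0.031], [-0.0, 6.8, -0.0]]
[[0.135, 0.011, -0.047], [-0.0, 10.1, -0.0]]
[[0.179, 0.014, -0.062], [-0.0, 13.5, -0.0]]
[[0.224, 0.018, -0.078], [-0.1, 16.9, -0.0]]
```

Call:
{"method": "arm_command", "body": {
  "steps": [
    [[0.045, 0.004, -0.016], [0, 3.4, 0], 1],
    [[0.09, 0.007, -0.031], [0, 6.8, 0], 1],
    [[0.135, 0.01, -0.047], [0, 10, 0], 1],
    [[0.179, 0.014, -0.062], [0, 13.5, 0], 1],
    [[0.224, 0.018, -0.078], [0, 17, 0], 1]
  ]
}}

```text
t: 2.7
tool_pos: [0.3905, -0.062, 0.214]
tool_rot: [-1.317, 1.016, -1.021]
contact_force: [-0.2, 1.0, 0.0]
opening: 0.085
```

```bash
python3 plan.py 0.4327 -0.2451 0.14 1.4
```

```text
t 2.7 pos [ 0.3905 -0.062   0.214 ] q [-0.35 -0.54  2.14  0.    1.54 -0.6 ] F [-0.2  1.   0. ] open 0.085
total [ 0.1878  0.0741 -0.0058] [-0.22 13.26  0.02] n 5
[[0.038, 0.015, -0.001], [-0.0, 2.7, 0.0]]
[[0.075, 0.03, -0.002], [-0.1, 5.3, 0.0]]
[[0.113, 0.044, -0.004], [-0.1, 8.0, 0.0]]
[[0.15, 0.059, -0.005], [-0.2, 10.6, 0.0]]
[[0.188, 0.074, -0.006], [-0.2, 13.3, 0.0]]
```

Call:
{"method": "arm_command", "body": {
  "steps": [
    [[0.038, 0.012, -0.001], [0, 2.7, 0], 1],
    [[0.075, 0.024, -0.002], [-0.1, 5.3, 0], 1],
    [[0.113, 0.036, -0.004], [-0.1, 8, 0], 1],
    [[0.15, 0.05, -0.005], [-0.2, 10.6, 0], 1],
    [[0.188, 0.07, -0.006], [-0.2, 13.3, 0], 1]
  ]
}}

```text
t: 3.2
tool_pos: [0.4333, -0.2476, 0.1447]
tool_rot: [-1.219, 1.191, -1.196]
contact_force: [0.6, 0.7, -0.3]
opening: 0.0856
```

```bash
python3 plan.py 0.4327 -0.2451 0.056 1.4
```

```text
t 3.2 pos [ 0.4333 -0.2476  0.1447] q [-0.67 -0.19  1.99  0.    1.34 -0.69] F [ 0.6  0.7 -0.3] open 0.0856
total [-0.0026  0.0887 -0.0008] [-0.15 -0.18  0.11] n 2
[[-0.001, 0.044, -0.0], [-0.1, -0.1, 0.1]]
[[-0.003, 0.089, -0.001], [-0.1, -0.2, 0.1]]
```

Call:
{"method": "arm_command", "body": {
  "steps": [
    [[-0.003, 0.03, -0.001], [-0.1, -0.2, 0.1], 1],
    [[-0.003, 0.06, -0.001], [-0.1, -0.2, 0.1], 1],
    [[-0.003, 0.08, -0.001], [-0.1, -0.2, 0.1], 1],
    [[-0.003, 0.088, -0.001], [-0.1, -0.2, 0.1], 1],
    [[-0.003, 0.088, -0.001], [-0.1, -0.2, 0.1], 1]
  ]
}}

```text
t: 3.7
tool_pos: [0.4318, -0.2442, 0.0557]
tool_rot: [-1.221, 1.192, -1.189]
contact_force: [-0.3, 0.6, 0.2]
opening: 0.0853
```

```bash
cat > look.py <<'E'
import sys,pickle
from station import ctrl
from h import *
tag=sys.argv[1]
for n in sys.argv[2].split(','):
    p=ctrl.get_image(n);pickle.dump(p,open(f'{n}{tag}.pkl','wb'));print(n,p.get('shot'))
E
python3 plan.py 0.4327 -0.2451 0.056 1.4;python3 look.py 1 top,side; python3 -c "
from h import *
crop(load('top1'),'pics/g1.png',(440,283),(40,30),8);crop(load('side1'),'pics/g2.png',(397,350),(45,45),8)"
```

```text
t 3.7 pos [ 0.4318 -0.2442  0.0557] q [-0.66 -0.08  2.05  0.    1.17 -0.69] F [-0.3  0.6  0.2] open 0.0853
total [ 0.001  -0.0003  0.0009] [ 0.06  0.03 -0.08] n 1
[[0.001, -0.0, 0.001], [0.1, 0.0, -0.1]]
top 3
side 4
```

View pics/g2.png

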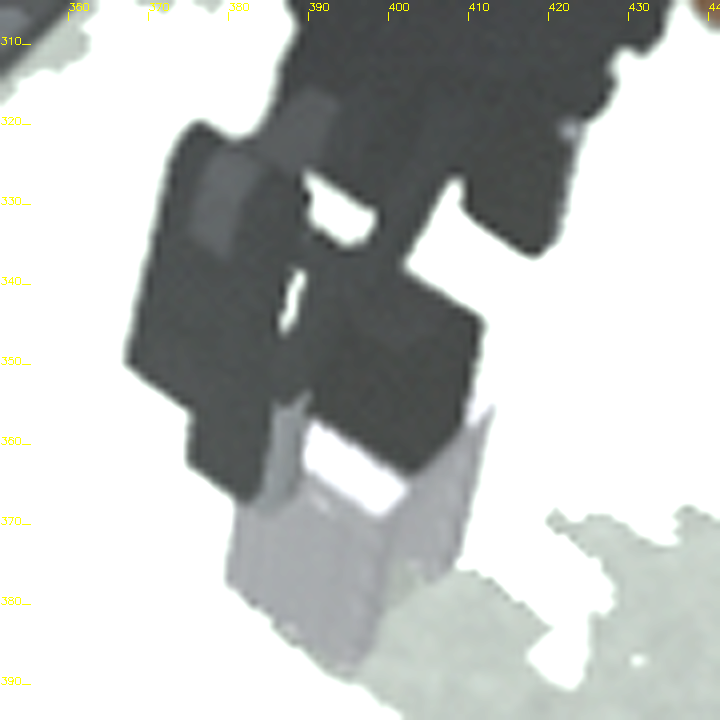

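View pics/g1.png

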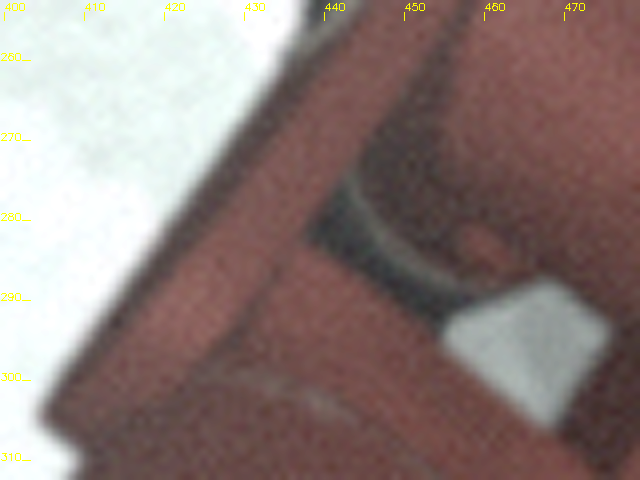

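The jaws straddle the black grip (side: grip ~(400,345), fingers on either side along x). Closing.

Call:
{"method": "arm_command", "body": {
  "steps": [
    [[0.001, 0, 0.001], [0, 0, 0], 0],
    [[0.001, 0, 0.001], [0, 0, 0], 0],
    [[0.001, 0, 0.001], [0, 0, 0], 0],
    [[0.001, 0, 0.001], [0, 0, 0], 0],
    [[0.001, 0, 0.001], [0, 0, 0], 0]
  ],
  "force": 50
}}

```text
t: 4.3
tool_pos: [0.4344, -0.2464, 0.0582]
tool_rot: [-1.22, 1.188, -1.194]
contact_force: [0.1, -0.3, 1.4]
opening: 0.0191
```

Call:
{"method": "arm_command", "body": {
  "steps": [
    [[0, 0, 0], [0, 0, 0], 0],
    [[0, 0, 0], [0, 0, 0], 0],
    [[0, 0, 0], [0, 0, 0], 0]
  ]
}}

```text
t: 4.6
tool_pos: [0.4344, -0.2463, 0.0582]
tool_rot: [-1.22, 1.188, -1.193]
contact_force: [-0.2, 0.1, 0.7]
opening: 0.0194
```

Call:
{"method": "arm_command", "body": {
  "steps": [
    [[0, -0.03, 0], [0, 0, 0], 0],
    [[0, -0.06, 0], [0, 0, 0], 0],
    [[0, -0.1, 0], [0, 0, 0], 0],
    [[0, -0.14, 0], [0, 0, 0], 0],
    [[0, -0.14, 0], [0, 0, 0], 0]
  ]
}}

```text
t: 5.1
tool_pos: [0.4368, -0.2482, 0.2051]
tool_rot: [-1.219, 1.178, -1.203]
contact_force: [0.3, -1.3, -1.7]
opening: 0.0191
```

```bash
python3 plan.py 0.579 -0.039 0.2 7.2
```

```text
t 5.1 pos [ 0.4368 -0.2482  0.2051] q [-0.67 -0.24  1.93  0.    1.44 -0.69] F [ 0.3 -1.3 -1.7] open 0.0191
total [-0.2056  0.0049  0.1474] [-0.65 -5.76  0.57] n 6
[[-0.034, 0.001, 0.025], [-0.1, -1.0, 0.1]]
[[-0.069, 0.002, 0.049], [-0.2, -1.9, 0.2]]
[[-0.103, 0.002, 0.074], [-0.3, -2.9, 0.3]]
[[-0.137, 0.003, 0.098], [-0.4, -3.8, 0.4]]
[[-0.171, 0.004, 0.123], [-0.5, -4.8, 0.5]]
```

Call:
{"method": "arm_command", "body": {
  "steps": [
    [[-0.034, 0, 0.025], [-0.1, -1, 0.1], 0],
    [[-0.069, 0, 0.049], [-0.2, -2, 0.2], 0],
    [[-0.103, 0, 0.074], [-0.3, -3, 0.3], 0],
    [[-0.137, 0, 0.098], [-0.5, -4.5, 0.4], 0],
    [[-0.171, 0.003, 0.123], [-0.6, -5.7, 0.5], 0]
  ]
}}

```text
t: 5.6
tool_pos: [0.5557, -0.0725, 0.2007]
tool_rot: [-1.267, 1.116, -1.117]
contact_force: [0.3, -1.3, -1.5]
opening: 0.0188
```

```bash
python3 plan.py 0.579 -0.039 0.19 7.2
```

```text
t 5.6 pos [ 0.5557 -0.0725  0.2007] q [-0.26 -0.08  1.8  -0.    1.43 -0.39] F [ 0.3 -1.3 -1.5] open 0.0188
total [-0.0304  0.0106  0.0273] [ 0.03 -0.01  0.04] n 1
[[-0.03, 0.011, 0.027], [0.0, -0.0, 0.0]]
```

Call:
{"method": "arm_command", "body": {
  "steps": [
    [[-0.015, 0, 0.014], [0, 0, 0], 0],
    [[-0.03, 0.006, 0.027], [0, 0, 0], 0],
    [[-0.03, 0.011, 0.027], [0, 0, 0], 0],
    [[-0.03, 0.011, 0.027], [0, 0, 0], 0]
  ]
}}

```text
t: 6.0
tool_pos: [0.5773, -0.0391, 0.1869]
tool_rot: [-1.27, 1.119, -1.113]
contact_force: [-0.5, 0.0, -2.9]
opening: 0.0192
```

```bash
python3 plan.py 0.579 -0.039 0.19 7.2; python3 look.py 2 top,side; python3 -c "
from h import *;import mod
from station import ctrl
o=ctrl.get_obs();P=o['tool_pos'];zo=P[2]-.058
d=[place(.5305,-.0452,.1258,L) for L in mod.H]+[place(P[0],P[1],.1258,L+np.array([0,0,zo])) for L in mod.S]
crop(load('top2'),'pics/b1.png',(352,225),(50,37),8,d);crop(load('side2'),'pics/b2.png',(355,240),(45,45),8,d);crop(load('side2'),'pics/b3.png',(355,240),(45,45),8)"
```

```text
t 6.0 pos [ 0.5773 -0.0391  0.1869] q [-0.2  -0.02  1.76 -0.    1.41 -0.32] F [-0.5  0.  -2.9] open 0.0192
total [ 0.0001 -0.0031  0.0016] [ 0.29  0.04 -0.01] n 1
[[0.0, -0.003, 0.002], [0.3, 0.0, -0.0]]
top 5
side 6
```

View pics/b2.png

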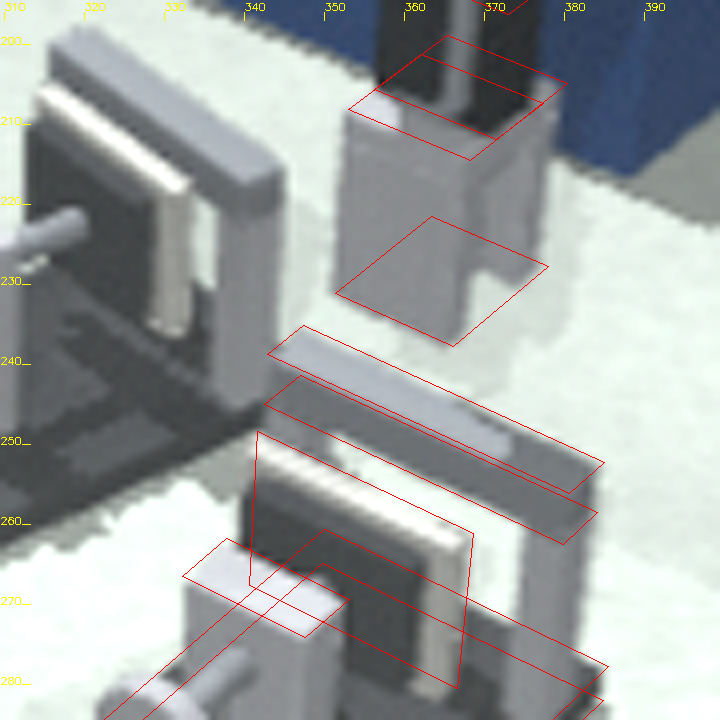

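View pics/b1.png

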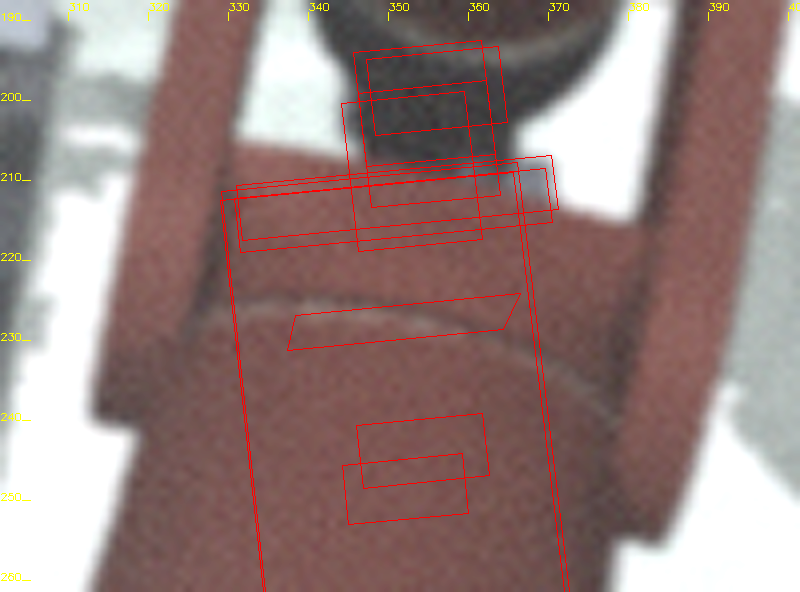

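Call:
{"method": "arm_command", "body": {
  "steps": [
    [[0, 0.01, 0.001], [0.3, 0, 0], 0],
    [[0, 0.02, 0.001], [0.3, 0, 0], 0],
    [[0, 0.03, 0.001], [0.3, 0, 0], 0],
    [[0, 0.034, 0.001], [0.3, 0, 0], 0],
    [[0, 0.034, 0.001], [0.3, 0, 0], 0]
  ]
}}

```text
t: 6.6
tool_pos: [0.5779, -0.0398, 0.153]
tool_rot: [-1.265, 1.117, -1.117]
contact_force: [-0.4, 0.4, -2.0]
opening: 0.0189
```

```bash
python3 plan.py 0.5785 -0.039 0.14 7.2; python3 look.py 3 side; python3 -c "
from h import *;import mod
from station import ctrl
o=ctrl.get_obs();P=o['tool_pos'];zo=P[2]-.058
d=[place(.5295,-.0452,.1258,L) for L in mod.H]+[place(P[0],P[1],.1258,L+np.array([0,0,zo])) for L in mod.S]
crop(load('side3'),'pics/c2.png',(360,245),(36,36),10,d);crop(load('side3'),'pics/c3.png',(360,245),(36,36),10)"
```

```text
t 6.6 pos [ 0.5779 -0.0398  0.153 ] q [-0.2   0.01  1.79  0.    1.34 -0.32] F [-0.4  0.4 -2. ] open 0.0189
total [-0.0007  0.013   0.0006] [-0.02 -0.06 -0.02] n 1
[[-0.001, 0.013, 0.001], [-0.0, -0.1, -0.0]]
side 7
```

View pics/c2.png

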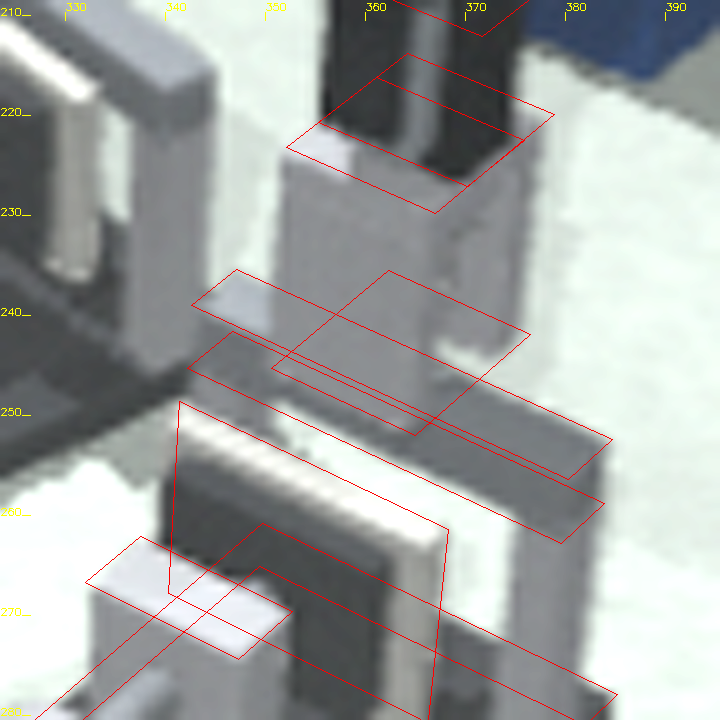

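View pics/c3.png

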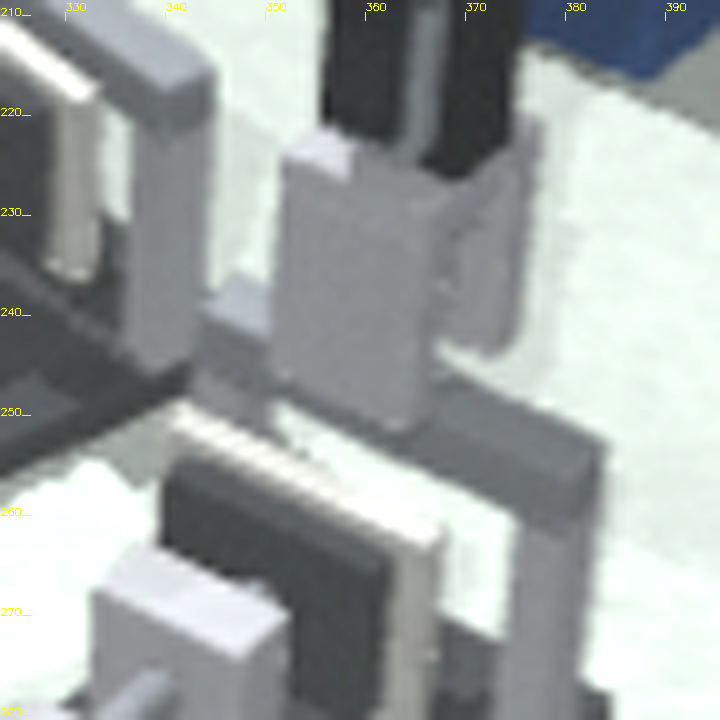

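Call:
{"method": "arm_command", "body": {
  "steps": [
    [[-0.001, 0.005, 0.001], [0, 0, 0], 0],
    [[-0.001, 0.01, 0.001], [0, 0, 0], 0],
    [[-0.001, 0.015, 0.001], [0, 0, 0], 0],
    [[-0.001, 0.018, 0.001], [0, 0, 0], 0]
  ]
}}

```text
t: 7.05
tool_pos: [0.5791, -0.0386, 0.1352]
tool_rot: [-1.265, 1.116, -1.117]
contact_force: [-0.3, -0.3, -2.3]
opening: 0.0189
```

Call:
{"method": "arm_command", "body": {
  "steps": [
    [[0, 0.008, 0], [0, 0, 0], 0],
    [[0, 0.016, 0], [0, 0, 0], 0],
    [[0, 0.024, 0], [0, 0, 0], 0],
    [[0, 0.028, 0], [0, 0, 0], 0],
    [[0, 0.028, 0], [0, 0, 0], 0]
  ]
}}

```text
t: 7.55
tool_pos: [0.5784, -0.0385, 0.1059]
tool_rot: [-1.266, 1.118, -1.116]
contact_force: [-0.1, -0.5, -1.4]
opening: 0.0191
```

```bash
python3 plan.py 0.579 -0.039 0.103 7.2; python3 look.py 4 side; python3 -c "
from h import *
crop(load('side4'),'pics/d3.png',(360,255),(36,36),10)"
```

```text
t 7.55 pos [ 0.5784 -0.0385  0.1059] q [-0.19  0.06  1.83  0.    1.26 -0.32] F [-0.1 -0.5 -1.4] open 0.0191
total [0.0006 0.0029 0.0005] [ 0.06 -0.05 -0.04] n 1
[[0.001, 0.003, 0.001], [0.1, -0.1, -0.0]]
side 8
```

View pics/d3.png

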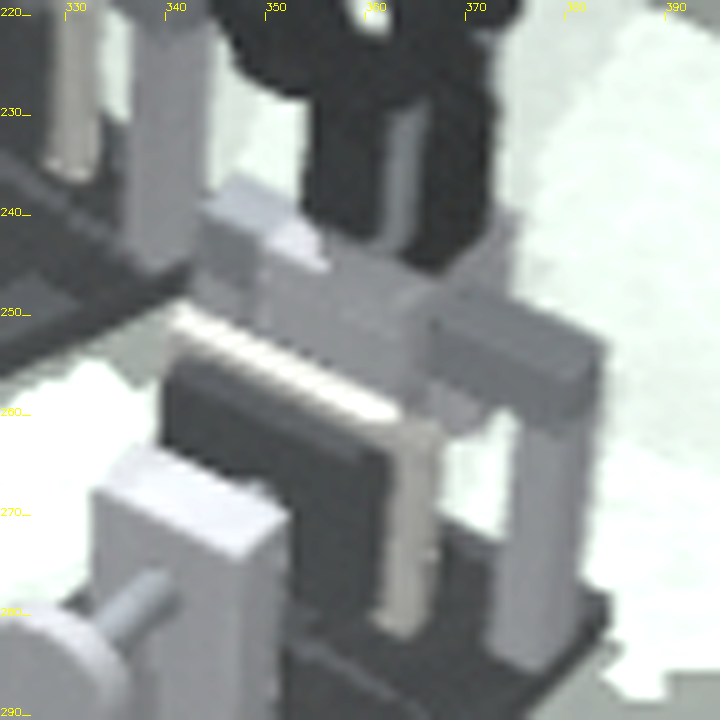

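The spacer straddles the bar, with the front leg in the gap. It needs to go down the last few mm.

Call:
{"method": "arm_command", "body": {
  "steps": [
    [[0, 0.002, 0], [0, 0, 0], 0],
    [[0, 0.003, 0], [0, 0, 0], 0],
    [[0, 0.003, 0], [0, 0, 0], 0]
  ]
}}

```text
t: 7.9
tool_pos: [0.5789, -0.0386, 0.1037]
tool_rot: [-1.265, 1.117, -1.117]
contact_force: [0.1, 0.3, -2.1]
opening: 0.0192
```

Call:
{"method": "arm_command", "body": {
  "steps": [
    [[0, 0.001, 0], [0, 0, 0], 0],
    [[0, 0.002, 0], [0, 0, 0], 0],
    [[0, 0.002, 0], [0, 0, 0], 0]
  ]
}}

```text
t: 8.2
tool_pos: [0.5792, -0.0387, 0.1031]
tool_rot: [-1.265, 1.116, -1.117]
contact_force: [-4.0, -0.1, 5.1]
opening: 0.0192
```

Seated: Fz went from −2 to +5 N. Releasing.

Call:
{"method": "arm_command", "body": {
  "steps": [
    [[0, 0, 0], [0, 0, 0], 0.2],
    [[0, 0, 0], [0, 0, 0], 0.3],
    [[0, 0, 0], [0, 0, 0], 0.45],
    [[0, 0, 0], [0, 0, 0], 0.6],
    [[0, 0, 0], [0, 0, 0], 0.6]
  ]
}}

```text
t: 8.7
tool_pos: [0.5792, -0.0386, 0.1031]
tool_rot: [-1.265, 1.116, -1.117]
contact_force: [0.3, 0.1, 0.4]
opening: 0.0514
```

Call:
{"method": "arm_command", "body": {
  "steps": [
    [[0, -0.015, 0], [0, 0, 0], 0.6],
    [[0, -0.04, 0], [0, 0, 0], 0.6],
    [[0, -0.07, 0], [0, 0, 0], 0.6],
    [[0, -0.1, 0], [0, 0, 0], 0.6],
    [[0, -0.11, 0], [0, 0, 0], 0.6]
  ]
}}

```text
t: 9.2
tool_pos: [0.5813, -0.0391, 0.2186]
tool_rot: [-1.261, 1.11, -1.122]
contact_force: [-0.4, 0.1, 0.2]
opening: 0.0512
```

```bash
python3 plan.py 0.43 -0.2 0.21 7.2; python3 look.py 5 side; python3 -c "
from h import *;import mod
d=[place(.5791,-.039,.1258,L+np.array([0,0,.045])) for L in mod.S]
crop(load('side5'),'pics/e3.png',(360,250),(36,36),10);crop(load('side5'),'pics/e4.png',(360,250),(36,36),10,d)"
```

```text
t 9.2 pos [ 0.5813 -0.0391  0.2186] q [-0.19 -0.04  1.73  0.    1.45 -0.32] F [-0.4  0.1  0.2] open 0.0512
total [ 0.1408  0.0076 -0.1702] [-0.46 -0.04  0.14] n 5
[[0.028, 0.002, -0.034], [-0.1, -0.0, 0.0]]
[[0.056, 0.003, -0.068], [-0.2, -0.0, 0.1]]
[[0.084, 0.005, -0.102], [-0.3, -0.0, 0.1]]
[[0.113, 0.006, -0.136], [-0.4, -0.0, 0.1]]
[[0.141, 0.008, -0.17], [-0.5, -0.0, 0.1]]
side 9
```

View pics/e3.png

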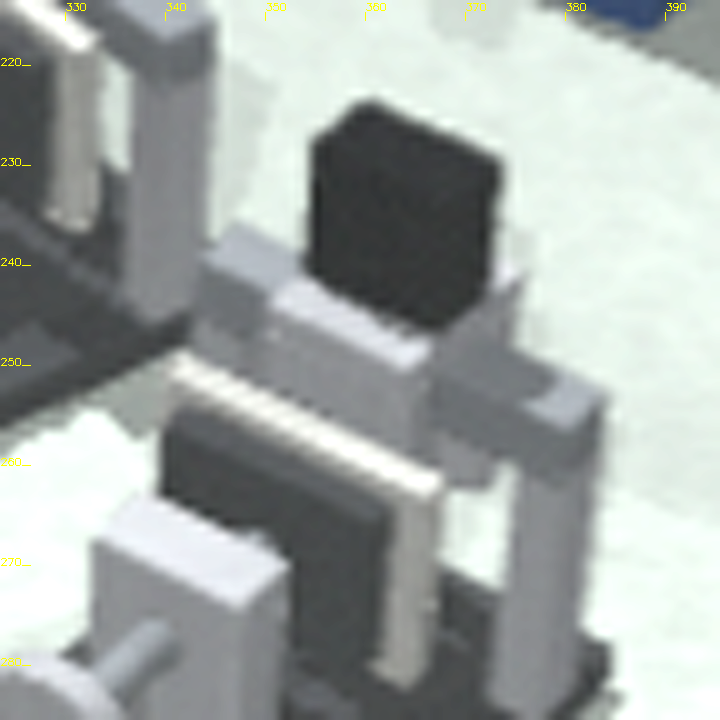

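Spacer hangs level and about midway on the bar (side ~(365,245)), front leg in the gap. Next I back off, close the jaws and turn 90° so both fingers push the pad.

```bash
python3 plan.py 0.421 -0.059 0.22 97.2
```

```text
t 9.25 pos [ 0.5814 -0.039   0.2186] q [-0.19 -0.04  1.73  0.    1.45 -0.32] F [0.2 0.5 1. ] open 0.0515
total [-0.0002 -0.0027 -0.1616] [ -0.26 -90.04   0.48] n 11
[[-0.0, -0.0, -0.015], [-0.0, -8.2, 0.0]]
[[-0.0, -0.0, -0.029], [-0.0, -16.4, 0.1]]
[[-0.0, -0.001, -0.044], [-0.1, -24.6, 0.1]]
[[-0.0, -0.001, -0.059], [-0.1, -32.7, 0.2]]
[[-0.0, -0.001, -0.073], [-0.1, -40.9, 0.2]]
```

Call:
{"method": "arm_command", "body": {
  "steps": [
    [[0, 0, -0.03], [0, -8.2, 0], 0.6],
    [[0, 0, -0.06], [0, -16.4, 0], 0],
    [[0, 0, -0.09], [0, -24.6, 0], 0],
    [[0, 0, -0.13], [0, -32.8, 0], 0],
    [[0, 0, -0.16], [-0.2, -41, 0.3], 0]
  ]
}}

```text
t: 9.75
tool_pos: [0.4202, -0.0587, 0.2155]
tool_rot: [-1.493, 0.567, -0.566]
contact_force: [-0.5, 0.2, -0.1]
opening: -0.0003
```

```bash
python3 plan.py 0.421 -0.059 0.16 97.2
```

```text
t 9.75 pos [ 0.4202 -0.0587  0.2155] q [-0.32 -0.45  2.07  0.    1.52 -1.16] F [-0.5  0.2 -0.1] open -0.0003
total [0.0008 0.0555 0.0002] [-1.300e-01 -4.869e+01 -3.000e-02] n 6
[[0.0, 0.009, 0.0], [-0.0, -8.1, -0.0]]
[[0.0, 0.018, 0.0], [-0.0, -16.2, -0.0]]
[[0.0, 0.028, 0.0], [-0.1, -24.3, -0.0]]
[[0.001, 0.037, 0.0], [-0.1, -32.5, -0.0]]
[[0.001, 0.046, 0.0], [-0.1, -40.6, -0.0]]
```

Call:
{"method": "arm_command", "body": {
  "steps": [
    [[0, 0.01, 0], [0, -8.2, 0], 0],
    [[0, 0.02, 0], [0, -16.4, 0], 0],
    [[0, 0.03, 0], [0, -24.6, 0], 0],
    [[0, 0.04, 0], [-0.1, -32.8, 0], 0],
    [[0, 0.05, 0], [-0.1, -41, 0], 0]
  ]
}}

```text
t: 10.25
tool_pos: [0.4194, -0.0584, 0.1637]
tool_rot: [-1.569, 0.004, -0.0]
contact_force: [0.4, -0.2, -0.4]
opening: -0.0003
```

```bash
python3 plan.py 0.421 -0.059 0.041 97.2 35; python3 look.py 6 top; python3 -c "
from h import *
crop(load('top6'),'pics/f3.png',(350,240),(50,37),8)"
```

```text
t 10.25 pos [ 0.4194 -0.0584  0.1637] q [-0.31 -0.41  2.13  0.    1.42 -1.88] F [ 0.4 -0.2 -0.4] open -0.0003
total [ 0.0019  0.1227 -0.0008] [-0.09 -7.36 -0.13] n 4
[[0.0, 0.031, -0.0], [-0.0, -1.8, -0.0]]
[[0.001, 0.061, -0.0], [-0.0, -3.7, -0.1]]
[[0.001, 0.092, -0.001], [-0.1, -5.5, -0.1]]
[[0.002, 0.123, -0.001], [-0.1, -7.4, -0.1]]
top 10
```

View pics/f3.png

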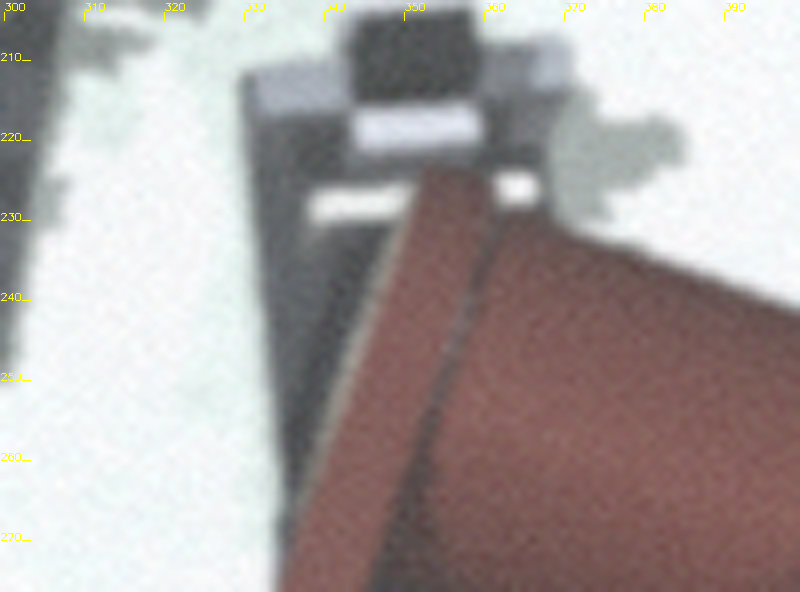

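Call:
{"method": "arm_command", "body": {
  "steps": [
    [[0.001, 0.03, 0], [0, -1.8, 0], 0],
    [[0.001, 0.06, 0], [0, -3.7, 0], 0],
    [[0.001, 0.09, -0.001], [-0.1, -5.5, -0.1], 0],
    [[0.002, 0.122, -0.001], [-0.1, -7.4, -0.1], 0],
    [[0.002, 0.122, -0.001], [-0.1, -7.4, -0.1], 0]
  ]
}}

```text
t: 10.8
tool_pos: [0.4151, -0.0573, 0.0347]
tool_rot: [-1.563, -0.089, 0.111]
contact_force: [-1.2, 0.1, -0.3]
opening: -0.0
```

```bash
python3 plan.py 0.4516 -0.0551 0.041 97.2 35; python3 look.py 7 side; python3 -c "
from h import *
crop(load('side7'),'pics/k3.png',(340,255),(60,60),6)"
```

```text
t 10.8 pos [ 0.4151 -0.0573  0.0347] q [-0.31 -0.24  2.23 -0.    1.16 -2.01] F [-1.2  0.1 -0.3] open -0.0
total [ 0.0364 -0.0068 -0.0024] [-0.35  0.12 -0.79] n 2
[[0.018, -0.003, -0.001], [-0.2, 0.1, -0.4]]
[[0.036, -0.007, -0.002], [-0.3, 0.1, -0.8]]
side 11
```

View pics/k3.png

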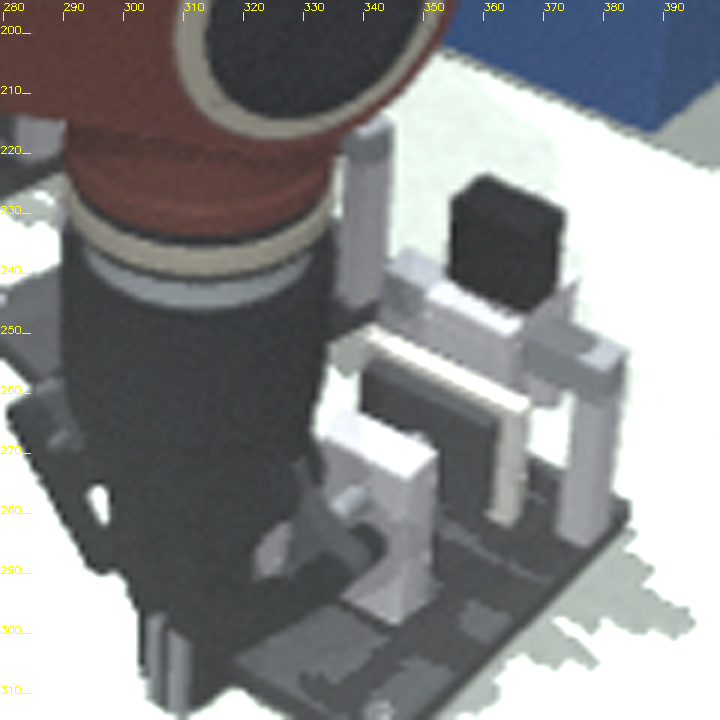

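Call:
{"method": "arm_command", "body": {
  "steps": [
    [[0.008, -0.006, -0.002], [-0.3, 0, -0.8], 0],
    [[0.016, -0.006, -0.002], [-0.3, 0, -0.8], 0],
    [[0.024, -0.006, -0.002], [-0.3, 0, -0.8], 0],
    [[0.028, -0.006, -0.002], [-0.3, 0, -0.8], 0],
    [[0.028, -0.006, -0.002], [-0.3, 0, -0.8], 0]
  ]
}}

```text
t: 11.35
tool_pos: [0.4464, -0.0564, 0.0438]
tool_rot: [-1.57, -0.105, 0.096]
contact_force: [-0.2, 0.8, 0.2]
opening: 0.0002
```

```bash
python3 plan.py 0.4516 -0.0551 0.041 97.2 35; python3 look.py 8 side; python3 -c "
from h import *
crop(load('side8'),'pics/l3.png',(340,270),(50,50),7)"
```

```text
t 11.35 pos [ 0.4464 -0.0564  0.0438] q [-0.29 -0.18  2.17  0.    1.15 -1.99] F [-0.2  0.8  0.2] open 0.0002
total [0.0053 0.0028 0.0007] [0.09 0.13 0.32] n 1
[[0.005, 0.003, 0.001], [0.1, 0.1, 0.3]]
side 12
```

View pics/l3.png

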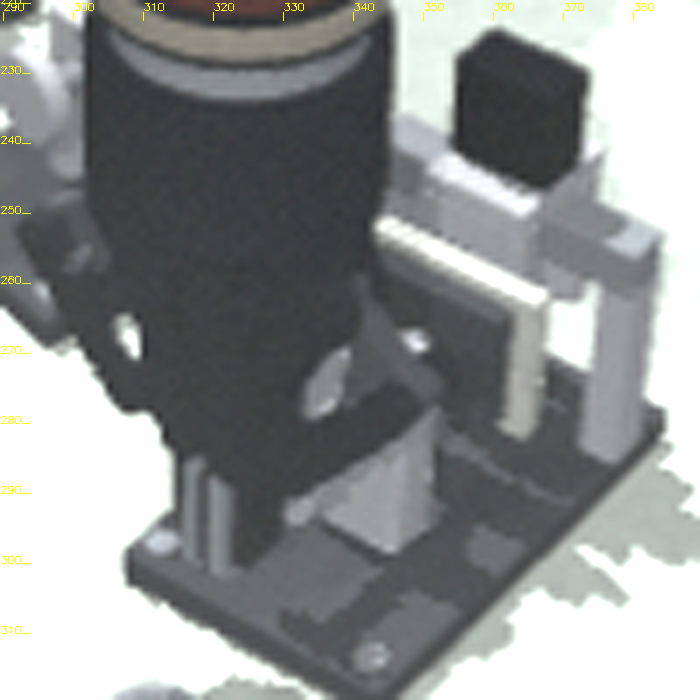

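Call:
{"method": "arm_command", "body": {
  "steps": [
    [[0.003, 0, 0], [0, 0, 0.3], 0],
    [[0.005, 0.001, 0], [0, 0, 0.3], 0],
    [[0.007, 0.001, 0], [0, 0, 0.3], 0],
    [[0.007, 0.001, 0], [0, 0, 0.3], 0]
  ]
}}

```text
t: 11.8
tool_pos: [0.4522, -0.0554, 0.0422]
tool_rot: [-1.57, -0.099, 0.102]
contact_force: [-3.2, -0.3, 2.4]
opening: -0.0
```

Call:
{"method": "arm_command", "body": {
  "steps": [
    [[0.002, 0, 0], [0, 0, 0], 0],
    [[0.004, 0, 0], [0, 0, 0], 0],
    [[0.006, 0, 0], [0, 0, 0], 0],
    [[0.008, 0, 0], [0, 0, 0], 0],
    [[0.008, 0, 0], [0, 0, 0], 0]
  ]
}}

```text
t: 12.3
tool_pos: [0.4599, -0.0545, 0.042]
tool_rot: [-1.57, -0.098, 0.103]
contact_force: [-5.3, -1.1, 2.2]
opening: 0.0002
```

Call:
{"method": "arm_command", "body": {
  "steps": [
    [[0.001, 0, 0], [0, 0, 0], 0],
    [[0.002, 0, 0], [0, 0, 0], 0],
    [[0.003, 0, 0], [0, 0, 0], 0],
    [[0.003, 0, 0], [0, 0, 0], 0]
  ]
}}

```text
t: 12.7
tool_pos: [0.4625, -0.0541, 0.042]
tool_rot: [-1.57, -0.097, 0.105]
contact_force: [-6.0, -1.6, 4.2]
opening: 0.0002
```

```bash
python3 look.py 9 side; python3 -c "
from h import *
crop(load('side9'),'pics/m3.png',(350,260),(36,36),10)"
```

```text
side 13
```

View pics/m3.png

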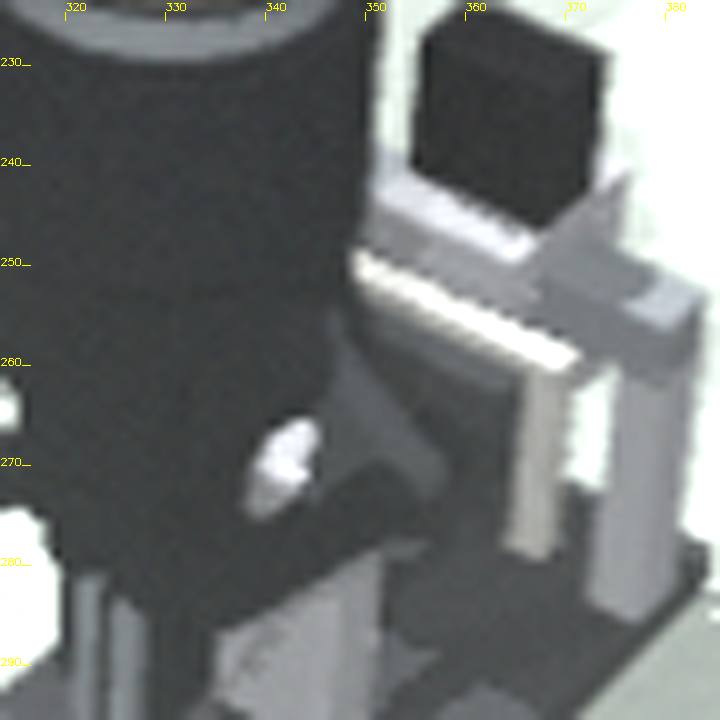

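Call:
{"method": "arm_command", "body": {
  "steps": [
    [[0.001, 0, 0], [0, 0, 0], 0],
    [[0.002, 0, 0], [0, 0, 0], 0],
    [[0.002, 0, 0], [0, 0, 0], 0]
  ]
}}

```text
t: 13.05
tool_pos: [0.4637, -0.054, 0.042]
tool_rot: [-1.57, -0.095, 0.107]
contact_force: [-7.3, -1.5, 5.8]
opening: 0.0003
```

Call:
{"method": "arm_command", "body": {
  "steps": [
    [[0.001, 0, 0], [0, 0, 0], 0],
    [[0.002, 0, 0], [0, 0, 0], 0],
    [[0.002, 0, 0], [0, 0, 0], 0]
  ]
}}

```text
t: 13.35
tool_pos: [0.4637, -0.054, 0.042]
tool_rot: [-1.57, -0.091, 0.112]
contact_force: [-13.9, -3.2, 10.1]
opening: 0.0002
```

```bash
python3 plan.py 0.4637 -0.054 0.042 97.2;python3 look.py 10 side; python3 -c "
from h import *
crop(load('side10'),'pics/n3.png',(355,255),(36,36),10)"
```

```text
t 13.35 pos [ 0.4637 -0.054   0.042 ] q [-0.27 -0.12  2.12 -0.01  1.16 -1.97] F [-13.9  -3.2  10.1] open 0.0002
total [ 0.  0. -0.] [ 0.04  0.2  -0.77] n 1
[[0.0, 0.0, -0.0], [0.0, 0.2, -0.8]]
side 14
```

View pics/n3.png

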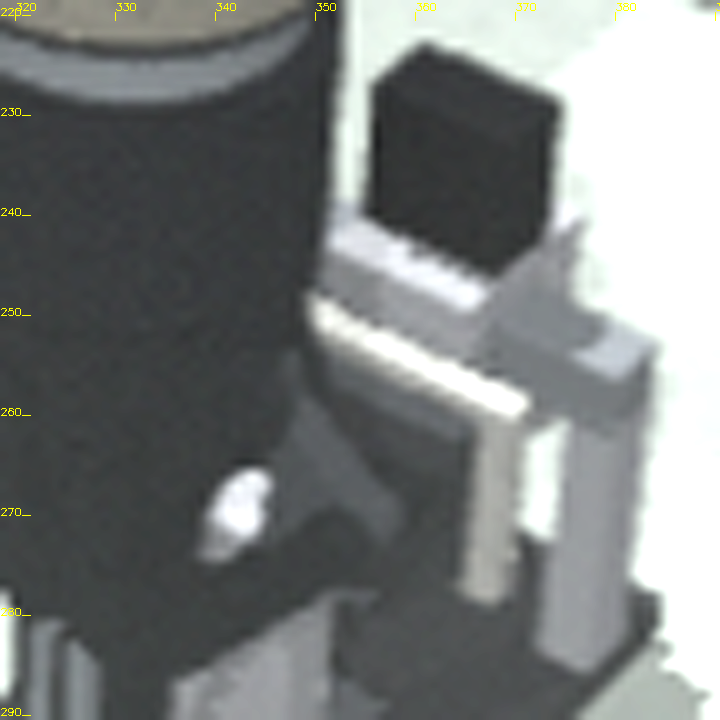

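Call:
{"method": "arm_command", "body": {
  "steps": [
    [[0.001, -0.001, 0], [0, 0, 0], 0],
    [[0.0015, -0.0015, 0], [0, 0, 0], 0],
    [[0.0015, -0.0015, 0], [0, 0, 0], 0]
  ]
}}

```text
t: 13.7
tool_pos: [0.4634, -0.0539, 0.0422]
tool_rot: [-1.57, -0.088, 0.115]
contact_force: [-6.7, -2.8, 0.1]
opening: -0.0002
```

Call:
{"method": "arm_command", "body": {
  "steps": [
    [[0.001, -0.0003, 0], [0, 0, 0], 0],
    [[0.002, -0.0005, 0], [0, 0, -0.3], 0],
    [[0.003, -0.0005, 0], [0, 0, -0.5], 0],
    [[0.003, -0.0005, 0], [0, 0, -0.5], 0]
  ]
}}

```text
t: 14.1
tool_pos: [0.4636, -0.0539, 0.042]
tool_rot: [-1.57, -0.089, 0.115]
contact_force: [-14.1, -3.1, 7.4]
opening: 0.0001
```

Call:
{"method": "arm_command", "body": {
  "steps": [
    [[0.003, -0.0008, 0], [0, 0, -0.5], 0],
    [[0.004, -0.001, 0], [0, 0, -0.5], 0],
    [[0.004, -0.001, 0], [0, 0, -0.5], 0],
    [[0.004, -0.001, 0], [0, 0, -0.5], 0]
  ]
}}

```text
t: 14.5
tool_pos: [0.4635, -0.0539, 0.042]
tool_rot: [-1.57, -0.088, 0.117]
contact_force: [-17.7, -4.5, 11.5]
opening: 0.0001
```

```bash
python3 look.py 11 side,top; python3 plan.py 0.4637 -0.054 0.042 97.2; python3 -c "
from h import *
a=load('side11');crop(a,'pics/o3.png',(360,250),(36,36),10);crop(load('top11'),'pics/o4.png',(350,225),(50,37),8)
cv2.imwrite('pics/o5.png',a['img'][:,:,::-1])"
```

```text
side 15
top 16
t 14.6 pos [ 0.4635 -0.0539  0.042 ] q [-0.27 -0.12  2.11 -0.01  1.16 -1.97] F [-18.2  -2.6  10.9] open 0.0001
total [ 0.0002  0.     -0.0001] [ 0.    0.28 -1.08] n 1
[[0.0, 0.0, -0.0], [0.0, 0.3, -1.1]]
```

View pics/o3.png

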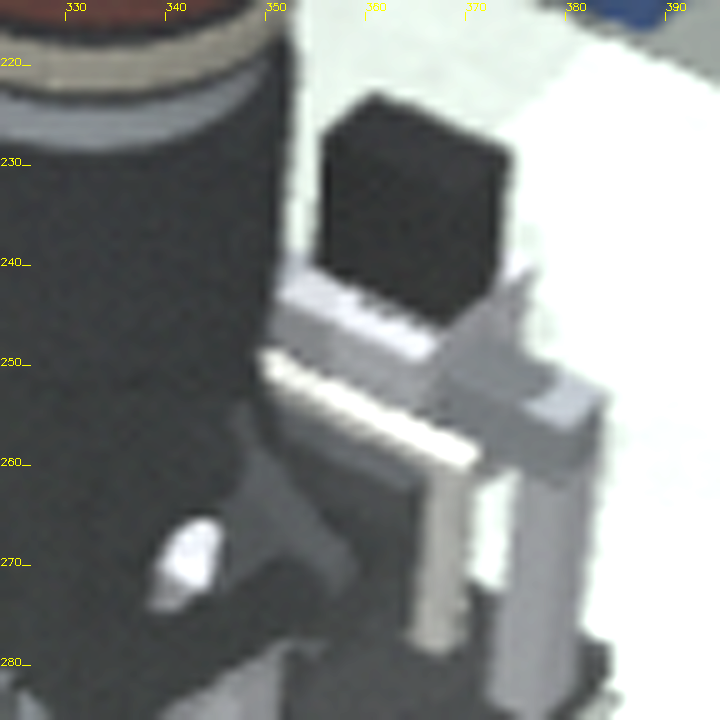

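View pics/o5.png

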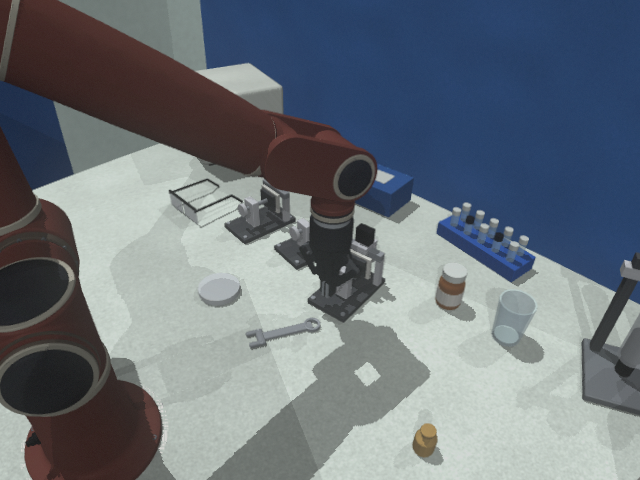

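View pics/o4.png

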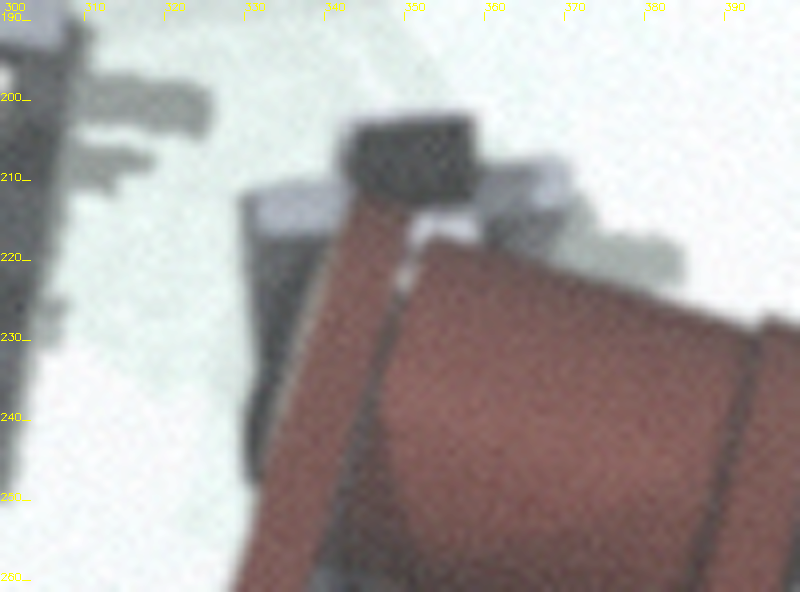

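```bash
python3 -c "
from station import ctrl
print(ctrl.finish_job());o=ctrl.get_obs();print(o['t'],o['tool_pos'],o['contact_force'])"
```

```text
the job is handed in; nothing more can be done
None
the job is handed in; nothing more can be done
```

I hung the spacer over holder_a's bar, let go of it, and pushed the pad in until the tile clamped the leg. I handed the job in at about 14.6 s with the tile still pressed.

- **Holder:** the rightmost of the three in the top picture was the only one with a wide gap between tile and bar, so I took it as holder_a.
- **Spacer:** after I let go, the pictures showed it level, square and about midway along the bar, with the front leg in the gap. Fz rose from about −2 N to +5 N as it seated, and nothing touched it after release.
- **Push:** I pushed the pad with the closed fingers. It moved about 12 mm and then stopped, as expected for a clamped 10 mm leg. The last reading was about 18 N along the push. The last pictures show the tile against the leg and the spacer still upright.

**Off or unconfirmed:**
- The fingers also dragged down on the pad with about 11 N, and the tool tilted about 1° under load.
- In the last top picture the wrist hides part of the tile and spacer, so the clamped fit rests on the side picture and the force and position readings.
- The state could not be read after the hand-in, so I did not check the second that follows it.

The other things on the bench looked undisturbed in the last side picture.

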